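Press the small bottle down into its sprung cradle and hold it

ROBOT

A 6-joint arm with a two-finger parallel gripper is mounted at the origin on a cart in front of the work surface, level with it; the furniture and walls round the work are solid. World frame = base frame: x ahead of the robot, y to its left, z up, the work surface at z = 0. Lengths are in m, angles in rad, forces in N, time in s.
With the tool pointing down it reaches from about 0.225 to 0.875 m from the base axis. Payload 3.4 kg.
Tool frame: the origin (TCP) lies on the centre line of the jaws, within the pads' length; the fingertips stand 25 mm ahead of it and the grasp point (between the pads) lies 6 mm ahead of it; z points along the fingers, y is the line along which they close (so a half turn about z gives the same grasp; the last joint's range is limited). The gripper opens to 85 mm and grips with 20 to 120 N. Pads are 22 mm wide; open, the fingers measure 114 mm over their backs; the gripper's body (76 mm by 85 mm) begins 54 mm behind the grasp point. The pads swing forward as they close: fully open they stand 13 mm farther back than shut.
Start: joints at [-1.327, 0.276, 1.505, -0, 1.361, -0.121], TCP at [0.205, -0.537, 0.256] pointing down, gripper open.
Joint ranges: [-2.89, 2.89], [-0.75, 2.08], [0.22, 2.7], [-1.18, 4.32], [0.11, 2.71], [-2.7, 2.7]. Speed limits (rad/s): [2.57, 2.57, 3.14, 3.14, 3.14, 3.14].

INTERFACE

Orientations are given as a unit quaternion [x, y, z, w].
In Python, from rig import env gives the robot as it stands.
- The arm moves only by the tool apply_moves, never from a script. Its argument "series" is a list of rows, each a list of 5 numbers: the shift along the tool's x, y, z in cm, then the turn about the tool's z in degrees, then the closure, from 0 (fully open) to 1 (shut). In form: [[x, y, z, yaw, fingers], ...]. A call has 1 to 5 rows; each row is the pose to reach, as a shift and turn from the pose commanded when the call began, along the tool's axes at that moment; what a row does not reach only later rows make up. A row lasts 1/12 s, in which the tool goes at most 41.7 mm and 7.16 degrees, less where a joint would pass 70% of its speed; a pose out of reach is approached as far as the arm can. A call with a gripper value outside its range is refused whole. The fingers move at their own pace and stop on an object; "newtons" is the grip in N (left out, the last holds). Time passes only in rows, so rows that repeat a pose let the fingers close. It gives the time, the measured TCP pose, the force, the opening and the grip force at its end, in the units of the state.
- env.read_state(): the state, without advancing time (a new reading comes with each control period).
- env.grab_frame(name): name is "side" or "top" or "wrist"; returns the picture (384x512x3 uint8, blue, green, red); there is no depth.
- env.get_calibration(name): a dict with "fx", "fy", "cx", "cy" (pixels), "eye" and "orientation" of the camera in the world; the wrist camera has in their place "mount" (4x4, takes a point from camera to tool coordinates, whose origin is the TCP and whose axes are the flange's). Camera axes: x right, y down, z forward; pixel columns grow to the right and rows downward; lengths in m; the calibration is good to about 2 mm. A picture is of the moment at which its call begins: read the wrist's pose just before it. get_calibration takes no time and is no camera call.
- env.close_job(): hands the job in; it is judged then, once.
The state is a dict: "t": time; "qpos": joint angles; "qd": joint speeds; "joint_efforts": joint torques, N m; "position": TCP position; "eef_rot": TCP orientation; "wrist_force": force on the tool from outside, world axes, zero at the start; "ft_torque": the same for the moment, N m; "opening": finger opening in m; "finger_force": force on a finger pad.
Only numpy, scipy, OpenCV 4.12 (cv2) and the standard library are available. Lean on these libraries where they do the work, as an engineer would, in place of code of your own. Each camera call takes 0.05 s, during which the arm holds its last target. There are 200 camera calls.

TASK

Pack the smallest, capped bottle for travel: pick it up and stand it upright in the spring-loaded ring cradle inside the open wooden tray, leaving the three jars where they stand. Press it straight down until the ring is fully home, and finish while still holding the bottle pressed down there: do not let go, so that the strap can be fastened over it.

Things in the scene. Friction and masses are not known exactly. Their poses are not given: they have to be found in the camera images.
- bottle_mid (a point): Middle (half-way up, on the axis) of the small round capped glass bottle: the slimmest of the containers, 31 mm in diameter, 74 mm tall; plain cylindrical body for the lowest 42 mm, then a shoulder and a narrower screw cap. It stands upright on the table, z axis up; the foot is 37 mm below this point. About 0.07 kg; grasp the body, or its upper part at most 45 mm above the foot.
- bottle_foot (a point): Centre of the underside of that bottle.
- ring_seat (a point): Centre of the flat seat inside the cradle's sprung ring, where the bottle's foot comes to stand; moves with the ring. The ring cup opens upward: 35 mm inside diameter at the seat, flaring to 47 mm at its rim, which is 10 mm above the seat and 53 mm across outside. Unloaded, the seat is 44 mm above the table top; pressed fully home, 26 mm.
- ring (a joint): How far the sprung ring is pressed down (m): 0 unloaded (it springs back there), 0.018 fully home on its stop. It takes about 3 N to start and 9 N at the stop, straight down.
- cradle: The whole cradle: a round metal holder, 68 mm across its base, 40 mm high unloaded, with the sprung ring cup on a coil spring over a low housing. Fixed on the tray's floor in its -y half, up to 15 mm off the tray's x centre line; origin at the centre of its underside.
- bottle: The small bottle itself; its origin is the centre of its underside, z up the bottle.
- tray: Open wooden tray, fixed, 166 mm (its x) by 266 mm (its y) by 40 mm high, walls 8 mm, inner floor 14 mm above the table top; origin at the centre of its underside. The cradle stands in its -y half, with a jar towards the tray's +y end.
- glass_jar_mid (a point): Middle of the clear open glass jar on the table, 62 mm in diameter, 74 mm tall; to be left alone.
- paint_jar_mid (a point): Middle of the larger lidded paint jar on the table, 58 mm in diameter, 66 mm tall; to be left alone.
- tray_jar_mid (a point): Middle of the lidded paint jar that stands in the tray beside the cradle, 50 mm in diameter, 58 mm tall, its foot on the tray's floor; to be left alone.
There are look-alikes about, which are no part of the job. Leave any orange or turquoise look-alike of the bottle alone.

How it is judged:
On the way:
1. the bottle is lifted clear of the table, higher than the tray's sides (height (world z) of bottle_foot above 0.045 m), for 0.1 s.
At the end, for the whole second after the job is handed in: Through the last second the bottle is held: ring pressed down over 15 of 18 mm by the bottle (over 5 N between them), fingers bear on the bottle (over 3 N), foot on the seat within 3 mm in height and 5 mm sideways, upright within 8 degrees, still (value of joint ring above 0.015 m and horizontal distance between bottle_foot and ring_seat below 0.005 m and z of bottle_foot in the frame of ring_seat between -0.003 and 0.003 m and angle between bottle's own z axis and vertical below 0.14 rad and contact force between bottle and cradle above 5 N and contact force between the fingers and bottle above 3 N and linear speed of bottle below 0.02 m/s); the arm keeps its last pose, push and grip.
It fails at once if the glass jar is pushed more than 25 mm from its place or tipped over (distance of glass_jar_mid from where it was at the start of the episode above 0.025 m or angle between glass_jar_mid's own z axis and vertical above 0.5 rad).
It fails at once if the larger paint jar is pushed more than 25 mm from its place or tipped over (distance of paint_jar_mid from where it was at the start of the episode above 0.025 m or angle between paint_jar_mid's own z axis and vertical above 0.5 rad).
It fails at once if the jar in the tray is pushed more than 25 mm from its place or tipped over (distance of tray_jar_mid from where it was at the start of the episode above 0.025 m or angle between tray_jar_mid's own z axis and vertical above 0.5 rad).
It also fails if it takes over 38 s, if anything falls off the work surface, if the arm or the gripper's body presses on something with over 40 N, if the wrist force passes 120 N, or if a joint passes its speed limit or range.

## Working session

There is one attempt and no reset: what is moved stays moved. The work goes in short steps, Python scripts to look and compute and a tool call to move; the robot and the scene stay as the last step left them, time stands still between calls to the robot, and variables do not carry over. Pictures are saved under pics/ and viewed, at most 10 in all, crops included, and the job is handed in when it is done.

Besides the shell and the picture viewer there is one more tool, called after ">>>" as a command line: name --pt "numbers of a row" for each row, then --argument value for the rest. apply_moves: Moves the arm, as the interface text tells. Its arguments: {"type":"object","properties":{"series":{"type":"array","items":{"type":"array","items":{"type":"number"}}},"newtons":{"type":"number"}},"required":["series"]}

```bash
mkdir -p pics; ls; cat > h.py <<'E'
import numpy as np, cv2
from scipy.spatial.transform import Rotation as R
from rig import env
def cam(n,st=None):
    c=env.get_calibration(n); K=(c['fx'],c['fy'],c['cx'],c['cy'])
    if 'mount' in c:
        st=st or env.read_state(); T=np.eye(4); T[:3,:3]=R.from_quat(st['eef_rot']).as_matrix(); T[:3,3]=st['position']
        T=T@np.array(c['mount']); return K,T[:3,3],T[:3,:3]
    o=np.array(c['orientation']); 
    return K,np.array(c['eye']),(o if o.shape==(3,3) else R.from_quat(o).as_matrix())
def ray(C,u,v):
    K,e,M=C; d=M@np.array([(u-K[2])/K[0],(v-K[3])/K[1],1]); return e,d/np.linalg.norm(d)
def onz(C,u,v,z):
    e,d=ray(C,u,v); return e+d*(z-e[2])/d[2]
def proj(C,p):
    K,e,M=C; q=M.T@(np.array(p)-e); return np.array([K[0]*q[0]/q[2]+K[2],K[1]*q[1]/q[2]+K[3]])
E
python3 - <<'E'
from h import *
a=env.grab_frame('top');b=env.grab_frame('side');w=env.grab_frame('wrist')
for n,i in (('top',a),('side',b),('wrist',w)): cv2.imwrite(f'pics/{n}0.png',i)
print(env.get_calibration('top'),env.get_calibration('side'),env.get_calibration('wrist'),env.read_state())
E
```

```text
pics
{'fx': 412.96225422898425, 'fy': 412.96225422898425, 'cx': 251.05139162764888, 'cy': 189.9408038444537, 'eye': array([0.53864408, 0.0221348 , 1.05026017]), 'orientation': array([-0.69631113,  0.71718172, -0.01038228,  0.02633242])} {'fx': 375.3662280065704, 'fy': 375.3662280065704, 'cx': 256.80221955982023, 'cy': 189.73181883230225, 'eye': array([0.35521509, 0.71280155, 0.58308159]), 'orientation': array([-0.13009989,  0.88365569, -0.44364084,  0.07354898])} {'fx': 264.83195345806007, 'fy': 264.83195345806007, 'cx': 254.36873507340502, 'cy': 189.80068467204808, 'mount': array([[ 8.08500655e-04, -9.47808980e-01, -3.18837708e-01,
         8.18784791e-02],
       [ 9.99999309e-01,  1.03849205e-03, -5.51352577e-04,
         2.25429854e-04],
       [ 8.53687347e-04, -3.18837041e-01,  9.47809164e-01,
        -1.17146689e-01],
       [ 0.00000000e+00,  0.00000000e+00,  0.00000000e+00,
         1.00000000e+00]])} {'t': 0.15, 'qpos': array([-1.32700470e+00,  2.76465504e-01,  1.50583246e+00,  2.09273949e-05,
        1.36069923e+00, -1.21016397e-01]), 'qd': array([ 0.00166618, -0.00014946, -0.00297352,  0.00072044, -0.00117453,
        0.00173292]), 'joint_efforts': array([ 1.66543559e-03, -4.17142653e+01, -2.46033329e+01, -1.30875751e-04,
        7.61993579e-03,  4.82163131e-06]), 'position': array([ 0.20504984, -0.53681928,  0.25563333]), 'eef_rot': array([ 9.83410615e-01,  1.81392030e-01, -3.28707123e-05, -7.01573303e-04]), 'wrist_force': array([-0.79557502,  0.57784589,  0.62021932]), 'ft_torque': array([ 0.04716452, -0.00595871,  0.06301409]), 'finger_force': 0.0, 'opening': 0.08563306584884778}
```

View pics/top0.png

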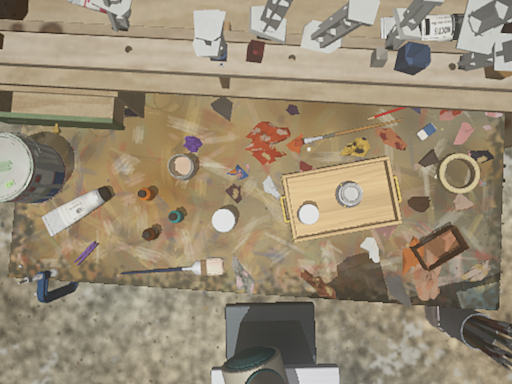

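View pics/side0.png

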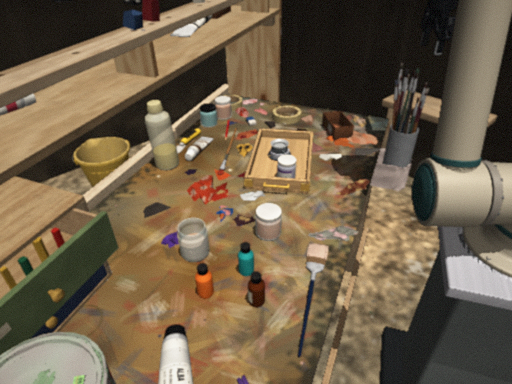

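The top view shows the bottle candidates: orange (147,193), turquoise (177,215), and brown with a dark cap (151,233). The side view has them at (204,281), (246,259) and (257,289). Brown fits, because orange and turquoise are the excluded look-alikes. The cradle is at about (349,193) in the top view, and the tray jar at (308,213). Next I'll confirm with an enlarged crop and measure.

```bash
python3 - <<'E'
from h import *
a=cv2.imread('pics/top0.png');b=cv2.imread('pics/side0.png')
T=cam('top');S=cam('side')
c1=cv2.resize(a[180:250,125:195],(400,400),interpolation=cv2.INTER_CUBIC)
c2=cv2.resize(b[225:320,190:285],(400,400),interpolation=cv2.INTER_CUBIC)
cr=cv2.resize(a[165:221,290:402],(800,200*2),interpolation=cv2.INTER_CUBIC)[:, :]
cr=cv2.resize(a[168:218,320:380],(400,333),interpolation=cv2.INTER_CUBIC); cs=cv2.resize(b[130:190,250:322],(400,333),interpolation=cv2.INTER_CUBIC)
out=np.vstack([np.hstack([c1,c2])[:, :],np.hstack([cr,cs])]);out=cv2.resize(out,(654,600));cv2.imwrite('pics/crop1.png',out)
for n,u,v,z in (('bottle',151,233,.07),('orange',147,193,.07),('turq',177,215,.07),('cradle',349,193,.05),('trayjar',308,213,.072),('white jar',223,220,.066),('glass',181,166,.074)):
    p=onz(T,u,v,z);print(n,p.round(4), 'side px',proj(S,p).round(1),proj(S,[*p[:2],0]).round(1))
E
```

```text
bottle [0.4946 0.2844 0.07  ] side px [257.2 270.6] [257.7 295.6]
orange [0.5901 0.2924 0.07  ] side px [205.9 262.5] [209.4 287.4]
turq [0.5355 0.2215 0.07  ] side px [246.6 242. ] [247.6 266.7]
cradle [ 0.5765 -0.192   0.05  ] side px [279.2 145.2] [278.8 160.2]
trayjar [ 0.5313 -0.0892  0.072 ] side px [286.5 159.4] [285.6 182.3]
white jar [0.5205 0.1125 0.066 ] side px [269.3 210.4] [269.1 232.9]
glass [0.6519 0.2088 0.074 ] side px [194.1 225. ] [198.  250.7]
```

View pics/crop1.png

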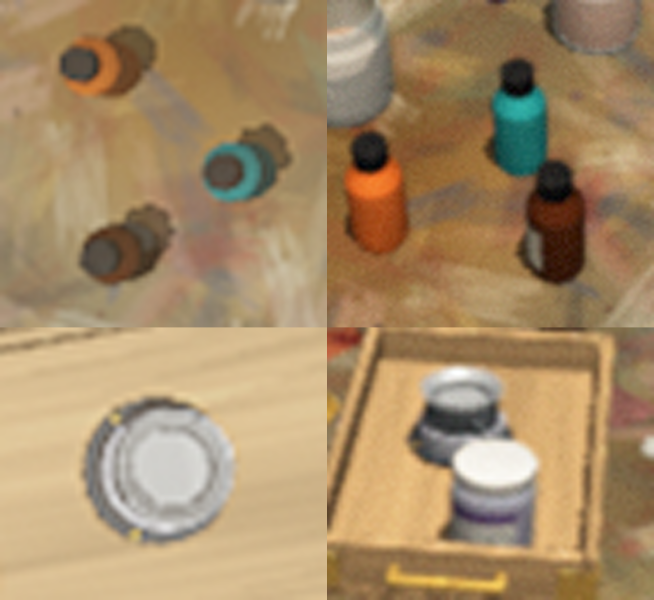

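The crop confirms three look-alikes. The brown bottle at lower left in the top view (cap about (147,235)) is the only one that isn't orange or turquoise. The side projection agrees with the top-view position, (0.494, 0.285), so I'm moving above it.

>>> apply_moves --pt "2.24 -2.68 0 -4.1 0" --pt "4.48 -5.36 0 -8.2 0" --pt "6.72 -8.04 0 -12.3 0" --pt "8.96 -10.7 0 -16.4 0" --pt "11.2 -13.4 0 -20.4 0"

```text
t: 0.57
position: [0.2621, -0.3704, 0.2559]
eef_rot: [0.935, 0.354, 0.0, -0.0]
wrist_force: [0.4, -0.8, -0.1]
opening: 0.0855
finger_force: 0.0
```

>>> apply_moves --pt "3.03 -1.73 0 -4.1 0" --pt "6.07 -3.46 0 -8.2 0" --pt "9.1 -5.18 0 -12.3 0" --pt "12.1 -6.9 0 -16.4 0" --pt "15.2 -8.64 0 -20.4 0"

```text
t: 0.98
position: [0.3191, -0.2052, 0.2562]
eef_rot: [0.858, 0.514, 0.0, 0.0]
wrist_force: [0.7, -0.5, 0.6]
opening: 0.0859
finger_force: 0.0
```

>>> apply_moves --pt "3.45 -0.56 0 -4.1 0" --pt "6.9 -1.12 0 -8.2 0" --pt "10.3 -1.68 0 -12.3 0" --pt "13.8 -2.24 0 -16.4 0" --pt "17.2 -2.8 0 -20.4 0"

```text
t: 1.4
position: [0.376, -0.0403, 0.2563]
eef_rot: [0.753, 0.658, 0.0, 0.0]
wrist_force: [0.9, -1.6, 0.3]
opening: 0.0852
finger_force: 0.0
```

>>> apply_moves --pt "3.42 0.68 0 -4.1 0" --pt "6.85 1.35 0 -8.2 0" --pt "10.3 2.03 0 -12.3 0" --pt "13.7 2.7 0 -16.4 0" --pt "17.1 3.38 0 -20.4 0"

```text
t: 1.82
position: [0.4329, 0.1245, 0.2562]
eef_rot: [0.624, 0.781, -0.0, 0.0]
wrist_force: [1.0, 0.2, -0.6]
opening: 0.0853
finger_force: 0.0
```

>>> apply_moves --pt "2.98 1.83 0 -4.1 0" --pt "5.95 3.65 0 -8.2 0" --pt "8.93 5.48 0 -12.3 0" --pt "11.9 7.3 0 -16.4 0" --pt "14.9 9.13 0 -20.4 0"

```text
t: 2.23
position: [0.4899, 0.2896, 0.2559]
eef_rot: [0.476, 0.879, -0.0, -0.0]
wrist_force: [0.3, 0.7, -0.0]
opening: 0.0852
finger_force: 0.0
```

```bash
python3 - <<'E'
from h import *
st=env.read_state();w=env.grab_frame('wrist');cv2.imwrite('pics/wrist1.png',w)
C=cam('wrist',st)
for z in (0,.042,.074): print(z,proj(C,[.4946,.2844,z]).round(1))
T=cam('top')
print('cap top',onz(T,146.8,235,.074).round(4),'seat',onz(T,351.2,193.3,.044).round(4),'rim',onz(T,350.8,194,.054).round(4))
E
```

```text
0 [255.2 165.7]
0.042 [255.3 173.3]
0.074 [255.5 180.4]
cap top [0.4903 0.2934 0.074 ] seat [ 0.5758 -0.1986  0.044 ] rim [ 0.5738 -0.1954  0.054 ]
```

View pics/wrist1.png

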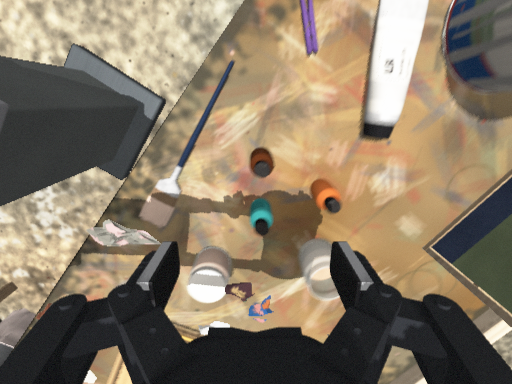

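The wrist view shows the brown bottle at about (261,160) with its cap at (262,168). Turquoise is at (261,216) and orange at (326,195). I'll measure the cap with a dark mask.

```bash
python3 - <<'E'
from h import *
st=env.read_state();C=cam('wrist',st);w=cv2.imread('pics/wrist1.png')
x0,y0=240,140;p=w[y0:185,x0:285].astype(int);mx=p.max(2);sat=mx-p.min(2)
body=((mx<110)).astype(np.uint8)
n,l,s,c=cv2.connectedComponentsWithStats(body)
i=1+s[1:,4].argmax();print('all',s[i]+[x0,y0,0,0,0],c[i]+[x0,y0])
cap=((mx<75)&(sat<28)&(l==i)).astype(np.uint8)
n,l2,s2,c2=cv2.connectedComponentsWithStats(cap);j=1+s2[1:,4].argmax();print('cap',s2[j]+[x0,y0,0,0,0],c2[j]+[x0,y0])
u,v=c2[j]+[x0,y0]
P=onz(C,u,v,.07);print(P)
for q in (P,[.4903,.2934,0],[.4903,.2934,.074]):print(proj(C,q),proj(C,[*q[:2],0]))
t=cv2.imread('pics/top0.png')[224:246,136:166].astype(int)
print(t.max(2))
E
```

```text
all [251 148  23  29 441] [261.5170068 162.7845805]
cap [255 161  15  16 175] [261.68       168.48571429]
[0.49662803 0.30749631 0.07      ]
[261.68       168.48571429] [260.01246826 156.75318215]
[250.88434165 162.4701309 ] [250.88434165 162.4701309 ]
[250.58539864 176.22022647] [250.88434165 162.4701309 ]
[[174 185 184 181 181 182 187 184 185 186 182 180 174 173 175 178 167 147
  150 133 105 107 134 153 162 173 162 159 153 150]
 [172 184 185 181 181 182 185 183 183 186 182 181 175 174 176 167 130 104
  108 111 111 115 116 109 125 158 166 159 153 151]
 [171 182 185 182 183 180 183 182 182 187 184 183 178 178 181 157 107 114
  115 114 113 116 116 114 107 144 170 160 155 153]
 [169 180 183 180 181 180 182 182 183 191 192 183 157 150 147 126  99 101
   99 102 109 115 117 116 111 147 175 161 153 149]
 [167 176 180 175 175 178 179 178 187 182 160 142 110  99  90  74  83  88
   88  93  97 110 118 119 113 127 154 158 148 143]
 [167 174 178 170 170 178 178 171 162 137  98  89  94  95  90  85  81  82
   88  92  92  97 110 117 111 100 131 158 150 142]
 [166 174 177 168 167 176 183 159 109  83
[... 1259 characters left out ...]
111 106 121 143 146 147
  153 162 165 169 174 177 178 177 177 178 178 178]
 [148 143 141 140 140 142 144 143 144 149 150 144 136 131 146 164 167 164
  163 164 171 175 177 180 178 175 173 171 173 179]
 [145 140 138 142 142 144 145 146 151 156 161 160 149 145 154 163 167 166
  167 171 175 178 178 178 177 174 167 165 167 172]
 [139 140 144 147 149 152 154 158 159 161 163 158 149 148 158 165 165 166
  171 174 176 177 178 177 176 171 167 164 160 164]
 [143 147 152 154 155 158 158 161 161 161 161 159 150 155 162 163 166 169
  172 175 176 177 176 176 173 167 167 164 156 158]
 [153 154 152 155 155 156 156 158 158 160 161 159 158 161 163 164 167 170
  174 176 178 177 173 171 167 166 165 160 157 157]]
```

```bash
python3 - <<'E'
from h import *
T=cam('top');S=cam('side');W=cam('wrist')
im={n:cv2.imread(f'pics/{f}.png').astype(int) for n,f in (('T','top0'),('S','side0'),('W','wrist1'))}
def cap(n,u,v,r):
    p=im[n][v-r:v+r+1,u-r:u+r+1];m=((p.max(2)<95)&(p.max(2)-p.min(2)<28)).astype(np.uint8)
    k,l,s,c=cv2.connectedComponentsWithStats(m);j=1+s[1:,4].argmax();return c[j]+[u-r,v-r],s[j,2:]
g={'brown':((147,235,7),(256,277,9),(262,168,9)),'turq':((173,217,7),(246,246,9),(262,226,9)),'orange':((142,194,7),(204,268,9),(334,204,9))}
for k,(a,b,c) in g.items():
    (a,sa),(b,sb),(c,sc)=cap('T',*a),cap('S',*b),cap('W',*c)
    def tri(*rs):
        A=0;B=0
        for e,d in rs: Q=np.eye(3)-np.outer(d,d);A=A+Q;B=B+Q@e
        return np.linalg.solve(A,B)
    P=tri(ray(T,*a),ray(S,*b));print(k,a.round(1),sa,b.round(1),sb,c.round(1),sc,'TS',P.round(4),'W@.065',onz(W,*c,.065).round(4),'predW',proj(W,P).round(1),'T@.07',onz(T,*a,.07).round(4),'S@.065',onz(S,*b,.065).round(4))
E
```

```text
brown [146.  234.6] [ 7  8 44] [255.3 277.2] [ 12  15 111] [261.7 168.6] [ 16  16 193] TS [0.4925 0.2974 0.0679] W@.065 [0.4976 0.3065 0.065 ] predW [254.  173.1] T@.07 [0.4911 0.2963 0.07  ] S@.065 [0.4948 0.2954 0.065 ]
turq [172.4 215.9] [ 8  7 43] [245.  247.1] [11 11 85] [261.8 226.9] [ 16  17 172] TS [0.5343 0.2332 0.0679] W@.065 [0.5406 0.2426 0.065 ] predW [253.6 231.1] T@.07 [0.5336 0.2326 0.07  ] S@.065 [0.5359 0.2306 0.065 ]
orange [141.6 193.4] [ 8  6 43] [201.9 268.6] [10 10 80] [332.1 204.7] [ 15  15 159] TS [0.5907 0.3064 0.0686] W@.065 [0.5971 0.3163 0.065 ] predW [323.9 209.3] T@.07 [0.5894 0.3055 0.07  ] S@.065 [0.5935 0.3039 0.065 ]
```

```bash
cat >> h.py <<'E'
def cap(p0,u,v,r):
    p=p0[v-r:v+r+1,u-r:u+r+1].astype(int);m=((p.max(2)<95)&(p.max(2)-p.min(2)<28)).astype(np.uint8)
    k,l,s,c=cv2.connectedComponentsWithStats(m);j=1+s[1:,4].argmax();return c[j]+[u-r,v-r],s[j,2:]
E
python3 - <<'E'
from h import *
st=env.read_state();w=env.grab_frame('wrist');cv2.imwrite('pics/wrist2.png',w);C=cam('wrist',st)
print(st['t'],st['position'],st['eef_rot'],env.read_state()['position'])
for u,v in ((262,168),(262,226),(332,204)):
    c,s=cap(w,u,v,12);print(c,s,onz(C,*c,.068))
E
```

```text
2.2833 [0.49264719 0.29593498 0.25551672] [ 4.74281793e-01  8.80364630e-01  3.82129526e-03 -5.44937367e-04] [0.49129328 0.29239608 0.2553175 ]
[255.44186047 173.30813953] [ 13  15 172] [0.49404328 0.29816896 0.068     ]
[255.02439024 231.18902439] [ 14  16 164] [0.53581307 0.23407536 0.068     ]
[325.25153374 209.60736196] [ 13  15 163] [0.59263166 0.30699958 0.068     ]
```

>>> apply_moves --pt "0.5 0.7 3.5 0 0" --pt "0.5 0.7 7 0 0" --pt "0.5 0.7 10.5 0 0" --pt "0.5 0.7 13.5 0 0" --pt "0.5 0.7 13.5 0 0"

```text
t: 2.75
position: [0.4884, 0.2932, 0.1152]
eef_rot: [0.478, 0.878, -0.006, -0.004]
wrist_force: [-0.9, -0.5, -1.2]
opening: 0.0854
finger_force: 0.0
```

```bash
python3 - <<'E'
from h import *
env.grab_frame('top');env.grab_frame('top')
st=env.read_state();w=env.grab_frame('wrist');cv2.imwrite('pics/wrist3.png',w);C=cam('wrist',st)
print(st['t'],st['position'],st['eef_rot'])
u,v=proj(C,[.493,.298,.068]).astype(int);print(u,v)
c,s=cap(w,u,v,30);P=onz(C,*c,.068);print(c,s,P)
M=R.from_quat(st['eef_rot']).as_matrix();print(M.T@(P-st['position']), M.T@([.493,.298,.04]-st['position']))
E
```

```text
2.85 [0.49248996 0.29514163 0.12081595] [ 4.78188138e-01  8.78256447e-01 -1.11374585e-03 -6.91542513e-04]
257 220
[257.32285714 222.23285714] [ 29  31 700] [0.49347221 0.29674364 0.068     ]
[0.00080467 0.00183265 0.05281146] [0.002112   0.0021911  0.08081081]
```

View pics/wrist3.png

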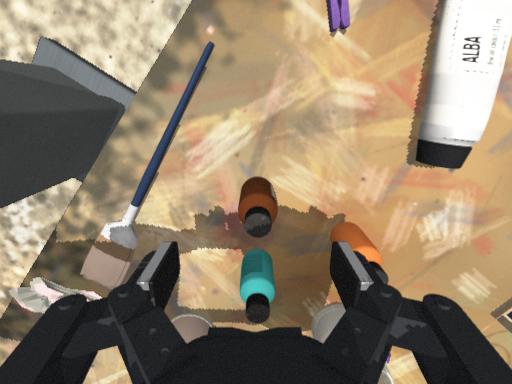

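Bottle cap at (257,222), directly below the tool to within 2 mm; turquoise (258,285) and orange (362,250) are clear of the fingers. Descending.

>>> apply_moves --pt "0.15 0.2 2 0 0" --pt "0.15 0.2 4 0 0" --pt "0.15 0.2 6 0 0" --pt "0.15 0.2 7.5 0 0" --pt "0.15 0.2 8.1 0 0"

```text
t: 3.32
position: [0.4947, 0.2983, 0.041]
eef_rot: [0.478, 0.878, 0.001, 0.001]
wrist_force: [-0.2, 0.2, -0.2]
opening: 0.0854
finger_force: 0.0
```

>>> apply_moves --pt "0 0 0 0 0" --pt "0 0 0 0 0.3" --pt "0 0 0 0 0.6" --pt "0 0 0 0 1" --pt "0 0 0 0 1" --newtons 50

```text
t: 3.73
position: [0.4946, 0.2985, 0.0414]
eef_rot: [0.478, 0.878, 0.001, 0.001]
wrist_force: [-0.6, 0.6, -0.6]
opening: 0.0387
finger_force: 0.0
```

>>> apply_moves --pt "0 0 0 0 1" --pt "0 0 0 0 1" --pt "0 0 0 0 1" --pt "0 0 0 0 1" --pt "0 0 0 0 1"

```text
t: 4.15
position: [0.4945, 0.2984, 0.0413]
eef_rot: [0.478, 0.878, 0.001, 0.001]
wrist_force: [-0.7, -0.6, 5.1]
opening: 0.0295
finger_force: 49.7
```

>>> apply_moves --pt "0 0 -2 0 1" --pt "0 0 -5 0 1" --pt "0 0 -8 0 1" --pt "0 0 -11 0 1" --pt "0 0 -14 0 1"

```text
t: 4.57
position: [0.4935, 0.298, 0.1815]
eef_rot: [0.478, 0.878, -0.0, -0.0]
wrist_force: [0.1, 0.2, -0.1]
opening: 0.0293
finger_force: 49.5
```

```bash
python3 - <<'E'
from h import *
T=cam('top');S=cam('side');a=cv2.imread('pics/top0.png');b=cv2.imread('pics/side0.png')
p=a[168:218,320:380].astype(int);sat=p.max(2)-p.min(2)
for th in (25,):
    m=((sat<30)).astype(np.uint8);k,l,s,c=cv2.connectedComponentsWithStats(m);j=1+s[1:,4].argmax()
    cn=max(cv2.findContours((l==j).astype(np.uint8),0,1)[0],key=cv2.contourArea);print('grey',s[j],c[j]+[320,168],cv2.minEnclosingCircle(cn),cv2.fitEllipse(cn))
for th in (150,170,190):
    m=((sat<35)&(p.max(2)>th)).astype(np.uint8);k,l,s,c=cv2.connectedComponentsWithStats(m);j=1+s[1:,4].argmax();print(th,s[j],c[j]+[320,168])
q=cv2.resize(a[176:212,332:368],(576,576),interpolation=cv2.INTER_CUBIC);cv2.imwrite('pics/ring1.png',q)
C=(.5745,-.197)
print('pred base',proj(T,[*C,.014]),'rim',proj(T,[*C,.054]),'seat',proj(T,[*C,.044]), 'px/m', T[0][0]/1.0)
print(env.read_state()['position'])
E
```

```text
grey [ 16  13  27  27 552] [348.83333333 193.83333333] ((29.0, 26.0), 13.601571083068848) ((28.874223709106445, 25.81887435913086), (24.868831634521484, 26.41046142578125), 83.94428253173828)
150 [ 18  15  25  23 440] [350.43181818 193.74090909]
170 [ 19  15  24  23 373] [350.52815013 193.43699732]
190 [ 24  19  14  14 147] [350.6462585  193.10884354]
pred base [347.95915387 194.36297991] rim [351.47312081 193.68223285] seat [350.56836246 193.85750814] px/m 412.96225422898425
[0.49348439 0.2980297  0.18147379]
```

View pics/ring1.png

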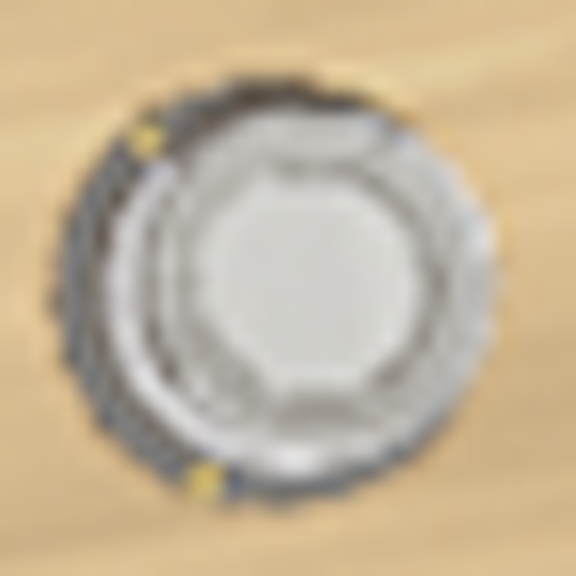

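The crop shows the ring with its seat disc at about (351.1,193.5) in full-image pixels, which puts the seat at about (0.575, -0.197). Carrying the bottle over it.

>>> apply_moves --pt "-2.5 -1.1 0 0 1" --pt "-5.6 -2.45 0 0 1" --pt "-8.8 -3.8 0 0 1" --pt "-12 -5.2 0 0 1" --pt "-15.3 -6.67 0 0 1"

```text
t: 4.98
position: [0.5208, 0.1323, 0.1803]
eef_rot: [0.477, 0.879, 0.0, 0.0]
wrist_force: [0.3, 1.0, -0.9]
opening: 0.0294
finger_force: 49.5
```

>>> apply_moves --pt "-3.2 -1.4 0 0 1" --pt "-6.4 -2.8 0 0 1" --pt "-9.6 -4.2 0 0 1" --pt "-12.8 -5.6 0 0 1" --pt "-16 -7 0 0 1"

```text
t: 5.4
position: [0.5489, -0.0405, 0.1802]
eef_rot: [0.478, 0.878, -0.0, -0.0]
wrist_force: [1.2, 0.0, -1.0]
opening: 0.0299
finger_force: 49.5
```

>>> apply_moves --pt "-3.3 -1.4 0 0 1" --pt "-6.6 -2.8 0 0 1" --pt "-9.6 -4.1 0 0 1" --pt "-12.2 -5.3 0 0 1" --pt "-14.2 -6.1 0 0 1"

```text
t: 5.82
position: [0.575, -0.194, 0.18]
eef_rot: [0.479, 0.878, -0.0, 0.0]
wrist_force: [0.9, 0.4, -1.5]
opening: 0.0296
finger_force: 49.5
```

>>> apply_moves --pt "-0.4 -0.15 0 0 1" --pt "-0.5 -0.2 0 0 1" --pt "-0.5 -0.2 0 0 1" --pt "-0.5 -0.2 0 0 1" --pt "-0.5 -0.2 0 0 1"

```text
t: 6.23
position: [0.5758, -0.195, 0.1803]
eef_rot: [0.477, 0.879, 0.0, -0.0]
wrist_force: [-0.4, -0.3, 0.2]
opening: 0.0294
finger_force: 49.5
```

```bash
python3 - <<'E'
from h import *
st=env.read_state();w=env.grab_frame('wrist');C=cam('wrist',st);s=env.grab_frame('side');cv2.imwrite('pics/side2.png',s)
cv2.imwrite('pics/wrist4.png',w)
print(st['t'],st['position'],st['eef_rot'])
print('side rim',onz(cam('side'),279.7,143.8,.054))
for z in (.044,.054):print(proj(C,[.575,-.1965,z]))
cv2.imwrite('pics/v4.png',np.hstack([cv2.resize(w[150:384,130:380],(500,468)),cv2.resize(s[80:197,230:300],(280,468))]))
E
```

```text
6.2333 [ 0.57581825 -0.19497267  0.18033769] [ 4.77259710e-01  8.78762223e-01  1.60721072e-04 -3.14211831e-04]
side rim [ 0.57537843 -0.19313573  0.054     ]
[252.98683218 187.67557114]
[252.95165473 190.88023305]
```

View pics/v4.png

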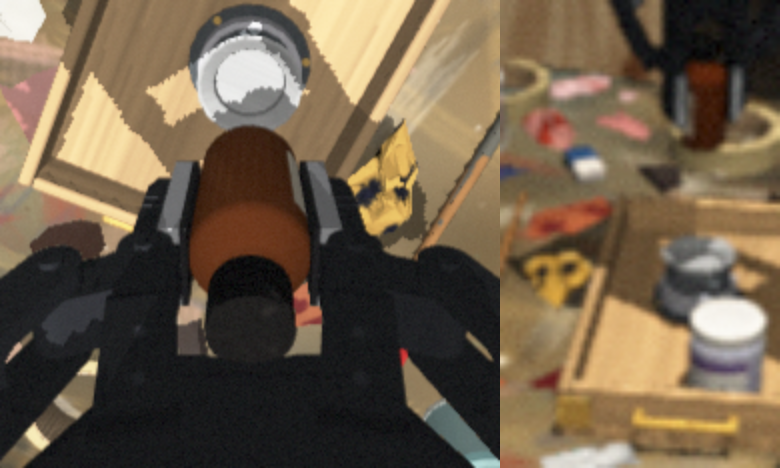

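The wrist view (enlarged crop) shows the bottle held upright between the pads. The seat centre is at full-image (255.3,191.3) and the rim centre at about (255,192). The side view shows the bottle hanging upright above the tray.

```bash
python3 - <<'E'
from h import *
st=env.read_state();st2=dict(st);C=cam('wrist',st)
print(st['position']);print('seat',onz(C,255.3,191.3,.044),'rim',onz(C,255,192,.054))
x,y,z=st['position']
print('foot centre px on axis',proj(C,[x,y,z-.0413]))
M=R.from_quat(st['eef_rot']).as_matrix()
for P in ([.5755,-.1955,0],onz(C,255.3,191.3,.044)): print((M.T@(P-st['position'])*100).round(2))
E
```

```text
[ 0.57599544 -0.19524715  0.18046474]
seat [ 0.57931495 -0.19883408  0.044     ] rim [ 0.5775463  -0.19674604  0.054     ]
foot centre px on axis [254.77148176 230.86587046]
[ 0.   -0.06 18.05]
[-0.48  0.08 13.65]
```

>>> apply_moves --pt "-0.15 0 2 0 1" --pt "-0.15 0 4 0 1" --pt "-0.15 0 6 0 1" --pt "-0.15 0 7.2 0 1" --pt "-0.15 0 7.8 0 1"

```text
t: 6.75
position: [0.5758, -0.1965, 0.1005]
eef_rot: [0.478, 0.879, -0.0, -0.002]
wrist_force: [-0.1, -0.0, -1.0]
opening: 0.0293
finger_force: 49.5
```

```bash
python3 - <<'E'
from h import *
env.grab_frame('side');st=env.read_state();w=env.grab_frame('wrist');s=env.grab_frame('side');C=cam('wrist',st)
print(st['t'],st['position'],st['wrist_force'])
x,y,z=st['position'];print(proj(C,[x,y,z-.0413]))
cv2.imwrite('pics/v5.png',np.hstack([cv2.resize(w[150:300,180:330],(450,450),interpolation=2),cv2.resize(s[110:190,240:320],(350,450),interpolation=2)]))
E
```

```text
6.8 [ 0.57572412 -0.19653816  0.10014842] [-1.09072663 -0.2686542  -1.57631758]
[254.90268669 231.04458006]
```

View pics/v5.png

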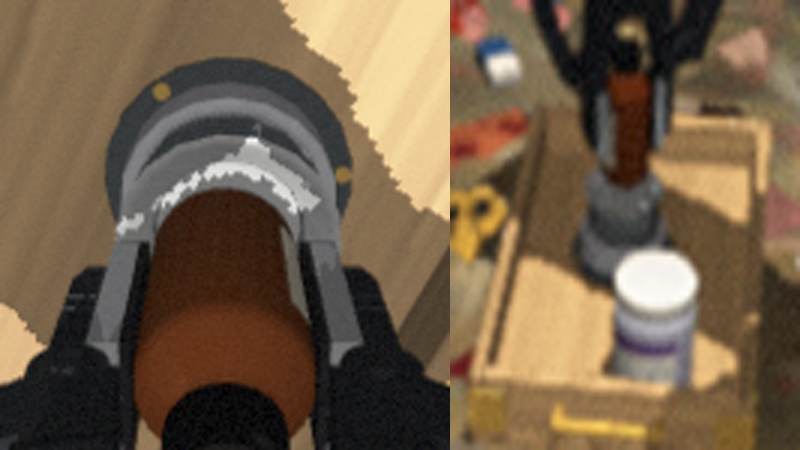

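```bash
python3 - <<'E'
from h import *
st=env.read_state();w=env.grab_frame('wrist');C=cam('wrist',st);cv2.imwrite('pics/wrist5.png',w)
x,y,z=st['position'];print(st['position'],R.from_quat(st['eef_rot']).as_matrix()[:,2].round(4))
M=R.from_quat(st['eef_rot']).as_matrix();t=np.linspace(0,2*np.pi,200)
def circ(c,r,zz): 
    q=np.array([proj(C,[c[0]+r*np.cos(a),c[1]+r*np.sin(a),zz]) for a in t]);return q.min(0).round(1),q.max(0).round(1)
print('foot',circ((x,y),.0155,z-.0413))
for n,r,zz in (('rim out',.0265,.054),('rim in',.0235,.054),('seat',.0175,.044),('base',.034,.014),('base26',.034,.03)): print(n,circ((.576,-.1965),r,zz))
for v in range(164,218): print(v,w[v,250:260].mean(0).astype(int),end=' ; ')
E
```

```text
[ 0.57705087 -0.19737073  0.10238443] [-1.e-04  0.e+00 -1.e+00]
foot (array([231.5, 209.4]), array([278.1, 251.2]))
rim out (array([215.7, 187.9]), array([292.6, 257.6]))
rim in (array([220.1, 192.2]), array([288.2, 254. ]))
seat (array([230. , 195.6]), array([278.3, 239.7]))
base (array([213.3, 163.1]), array([295. , 239.3]))
base26 (array([210.2, 168. ]), array([298. , 249.1]))
164 [ 77 106 129] ; 165 [ 77 105 129] ; 166 [61 79 93] ; 167 [56 58 59] ; 168 [59 57 54] ; 169 [60 58 56] ; 170 [60 58 55] ; 171 [61 59 56] ; 172 [60 59 56] ; 173 [59 58 55] ; 174 [66 64 62] ; 175 [84 82 82] ; 176 [89 87 88] ; 177 [90 89 89] ; 178 [90 89 89] ; 179 [100  98  99] ; 180 [131 128 129] ; 181 [138 135 136] ; 182 [132 128 130] ; 183 [125 122 123] ; 184 [96 94 94] ; 185 [70 69 68] ; 186 [63 61 59] ; 187 [56 54 52] ; 188 [58 56 55] ; 189 [56 54 52] ; 190 [59 57 55] ; 191 [75 74 71] ; 192 [120 120 120] ; 193 [119 120 120] ; 194 [107 108 107] ; 195 [104 105 105] ; 196 [125 126 126] ; 197 [131 132 132] ; 198 [137 137 137] ; 199 [143 144 144] ; 200 [158 159 159] ; 201 [204 206 206] ; 202 [219 221 221] ; 203 [220 222 222] ; 204 [220 222 222] ; 205 [216 217 217] ; 206 [181 183 183] ; 207 [147 148 148] ; 208 [126 127 127] ; 209 [118 119 119] ; 210 [118 119 119] ; 211 [118 119 120] ; 212 [89 93 97] ; 213 [41 50 65] ; 214 [16 31 55] ; 215 [17 30 54] ; 216 [18 32 55] ; 217 [17 30 55] ;
```

The bottle and base edges are both about 3 px off prediction in the same direction, so they are aligned with each other; I only need about 0.8 mm in y. Lowering into the ring.

>>> apply_moves --pt "0 0.08 0.5 0 1" --pt "0 0.08 0.9 0 1" --pt "0 0.08 1.3 0 1" --pt "0 0.08 1.6 0 1" --pt "0 0.08 1.8 0 1" --newtons 70

```text
t: 7.37
position: [0.5775, -0.1973, 0.0841]
eef_rot: [0.478, 0.878, -0.0, -0.0]
wrist_force: [-0.7, 1.6, 3.0]
opening: 0.0293
finger_force: 69.5
```

>>> apply_moves --pt "0 0 0.2 0 1" --pt "0 0 0.4 0 1" --pt "0 0 0.6 0 1" --pt "0 0 0.6 0 1" --pt "0 0 0.6 0 1"

```text
t: 7.78
position: [0.5775, -0.1973, 0.0786]
eef_rot: [0.478, 0.878, -0.0, 0.0]
wrist_force: [-1.5, -0.3, 4.5]
opening: 0.0291
finger_force: 69.6
```

```bash
python3 - <<'E'
from h import *
st=env.read_state();w=env.grab_frame('wrist');s=env.grab_frame('side')
print(st['t'],st['position'],st['wrist_force'],st['ft_torque'])
cv2.imwrite('pics/v6.png',np.hstack([cv2.resize(w[150:300,180:330],(450,450),interpolation=2),cv2.resize(s[110:190,240:320],(350,450),interpolation=2)]))
E
```

```text
7.7833 [ 0.57748117 -0.1973269   0.07858062] [-1.46303293 -0.2615693   4.51032455] [0.1067176  0.3533479  0.01556101]
```

View pics/v6.png

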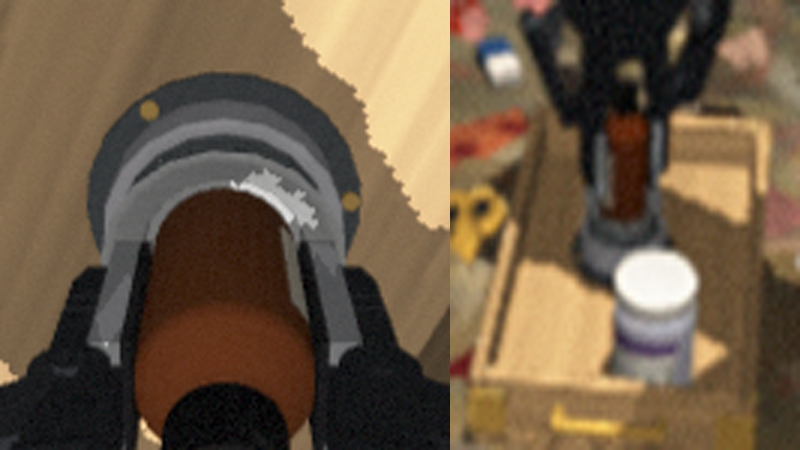

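The bottle is centred in the ring: foot edges at 150–303 against rim 105–345 in the crop. The force also matches the spring (3 N at contact, 4.5 N now). Pressing to the stop.

>>> apply_moves --pt "0 0 0.25 0 1" --pt "0 0 0.5 0 1" --pt "0 0 0.75 0 1" --pt "0 0 0.95 0 1" --pt "0 0 1.05 0 1"

```text
t: 8.3
position: [0.5776, -0.1974, 0.0683]
eef_rot: [0.478, 0.878, -0.0, 0.0]
wrist_force: [-3.1, 1.3, 8.2]
opening: 0.029
finger_force: 70.0
```

>>> apply_moves --pt "0 0 0.05 0 1" --pt "0 0 0.1 0 1" --pt "0 0 0.1 0 1" --pt "0 0 0.1 0 1" --pt "0 0 0.1 0 1"

```text
t: 8.72
position: [0.5776, -0.1974, 0.0677]
eef_rot: [0.478, 0.878, -0.0, 0.0]
wrist_force: [-2.3, 0.3, 8.1]
opening: 0.0293
finger_force: 70.0
```

Not yet against the stop, so I'll press a little further.

>>> apply_moves --pt "0 0 0.05 0 1" --pt "0 0 0.1 0 1" --pt "0 0 0.1 0 1" --pt "0 0 0.1 0 1" --pt "0 0 0.1 0 1"

```text
t: 9.13
position: [0.5776, -0.1974, 0.0674]
eef_rot: [0.478, 0.878, -0.0, 0.0]
wrist_force: [-4.3, 1.3, 12.6]
opening: 0.029
finger_force: 70.6
```

>>> apply_moves --pt "0 0 0.05 0 1" --pt "0 0 0.1 0 1" --pt "0 0 0.1 0 1" --pt "0 0 0.1 0 1" --pt "0 0 0.1 0 1"

```text
t: 9.55
position: [0.5777, -0.1974, 0.0673]
eef_rot: [0.478, 0.878, -0.0, 0.001]
wrist_force: [-5.5, 2.5, 17.1]
opening: 0.0293
finger_force: 71.2
```

The force climbs while z stays at 0.0673, which puts the foot at 0.026, exactly the home height. One last look before I hand in.

```bash
python3 - <<'E'
from h import *
w=env.grab_frame('wrist');s=env.grab_frame('side');st=env.read_state()
print(st['t'],st['position'],st['wrist_force'],st['finger_force'])
cv2.imwrite('pics/v7.png',np.hstack([cv2.resize(w[150:300,180:330],(450,450),interpolation=2),cv2.resize(s[110:190,240:320],(350,450),interpolation=2)]))
E
```

```text
9.65 [ 0.57765883 -0.19740824  0.06733434] [-4.70624196  2.18684705 17.48121027] 71.1631623498397
```

View pics/v7.png

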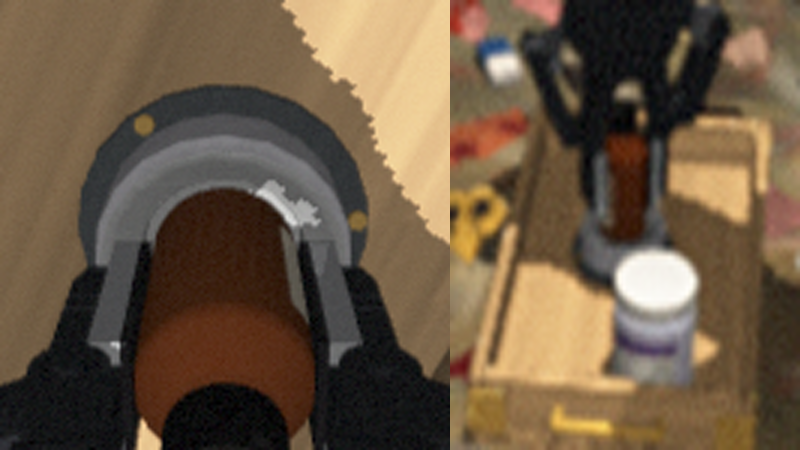

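The bottle stands upright and centred in the ring (foot edges at 150–303 in the crop), and the ring is sunk to its housing. The grip is 71 N and the push 17 N. Handing in.

```bash
python3 -c "
from rig import env
print(env.close_job())"
```

```text
the job is handed in; nothing more can be done
None
```

The job is handed in (the hand-in call returned no verdict): the brown capped bottle stands upright in the cradle ring, pressed to its stop with about 17 N and still gripped at about 71 N, at about 9.7 s of the 38 s limit.

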